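Stack a cutter disc and spacer plate on a splined spindle, tabs opposite

TASK

Fit the vegetable cutter's two plates on its splined spindle: first the toothed cutter disc, fully home on the spindle's flange, then the plain spacer plate fully down on top of it with its tab pointing the opposite way to the cutter disc's tab. The spindle's splines have to be found by feel, so press and turn gently and never force a plate on; leave the other kitchen things where they are.

Things in the scene. Friction and masses are not known exactly. Their poses are not given: they have to be found in the camera images.
- base: White drive base, fixed to the counter, 170 x 150 mm, 60 mm high; origin at the centre of its underside, z up, x towards its back (grey dial and black switch on its front, -x). An upright steel spindle stands in the middle of its top. Base and spindle must never be loaded with more than 40 N in all.
- seat (a point): On the spindle's axis, level with the upper face of the spindle's round flange (56 mm diameter), 66 mm above the counter: the underside of the lowest plate rests here. Axes as the base. The spindle turns against a drag of 0.3 N m (light rubbing does not turn it, a seated plate can) and is sprung: pressed with over 7 N it sinks, 2 N per mm, up to 6 mm.
- spline_top (a point): On the spindle's axis (axes as the BASE), level with the spline tops, 110 mm above the counter. From the flange to here stand four splines 90 degrees apart: an upright cross 40 mm across, arms 8 mm thick. The spindle's own angle differs every time, does not follow the base and is not measured. Above it a round pilot nose, 12 mm diameter, 8 mm tall, tip tapered.
- cutter_center (a point): Cutter disc, 0.15 to 0.28 kg: steel, 4 mm thick, saw-toothed rim 106 mm across, with a square grey plastic boss 50 x 50 mm rising 24 mm above the steel (28 mm over all). Grip the boss across two flat sides (parallel to x, y). This point: on its axis, 14 mm above its underside; z up, +x towards the tab. Starts flat on the counter, boss up.
- cutter_tab (a point): On top of the cutter disc's flat tab (16 mm wide, reaching 62 mm from the axis), 55 mm from the axis. Both plates have a cross-shaped through socket, slots 10.4 mm wide, 42.4 mm long, along their x and y: play on the splines 1.2 mm a side, so a plate goes on only within about 3 degrees of one of four positions; else it rests on the spline tops.
- spacer_center (a point): Spacer plate, 0.13 to 0.24 kg: same boss, socket, tab and thickness as the cutter disc, but the steel has a smooth round rim of 86 mm diameter. This point: on its axis, 14 mm above its underside; z up, +x towards the tab. Starts flat on the counter, boss up.
- spacer_tab (a point): On top of the spacer plate's tab, 55 mm from its axis. When fitted, the spacer's underside rests on top of the cutter disc's boss, 28 mm above the flange, after sliding 16 mm down the splines.
- jar: Bystander: jar with red lid, 72 mm diameter, 110 mm tall; origin at the centre of its underside.
- bowl: Bystander: white bowl, 130 mm diameter, 50 mm tall; origin at the centre of its underside.
- tumbler: Bystander: clear tumbler, 68 mm diameter, 100 mm tall; origin at the centre of its underside.
- can: Bystander: spray can, 52 mm diameter, 150 mm tall; origin at the centre of its underside.
- spatula: Bystander: spatula lying flat on the counter.
- spoon: Bystander: spoon lying flat on the counter.
Things that resemble listed ones, but are neither listed nor needed, are in the scene too. What is shaped like the base but pink or turquoise is not meant. What is shaped like the part that bears spacer_center but red is not meant.

How it is judged:
On the way, in this order (a step that is already met when the one before it is completed fails the run):
1. the cutter disc is fully home on the spindle's flange, level, while the spacer plate is still off the spindle (z of cutter_center in the frame of seat below 0.0165 m and horizontal distance between cutter_center and seat below 0.004 m and angle between cutter_center's own z axis and vertical below 0.06 rad and horizontal distance between spacer_center and seat above 0.05 m), for 0.2 s.
2. the spacer plate is fully down on the cutter disc with its tab opposite (z of spacer_center in the frame of cutter_center below 0.0305 m and horizontal distance between spacer_center and seat below 0.004 m and x of spacer_tab in the frame of cutter_center below -0.05 m), for 0.2 s.
At the end, for the whole second after the job is handed in: Cutter disc level on the spindle's flange (within 2.5 mm of fully down), spacer plate level on top of it (within 2.5 mm of fully down), both within 4 mm of the axis, the spacer's tab opposite the cutter's tab (within about 14 degrees), everything released (z of cutter_center in the frame of seat between 0.012 and 0.0165 m and horizontal distance between each of cutter_center, spacer_center and seat below 0.004 m and angle between each of cutter_center, spacer_center's own z axis and vertical below 0.06 rad and z of spacer_center in the frame of seat between 0.04 and 0.0445 m and x of spacer_tab in the frame of cutter_center below -0.05 m and y of spacer_tab in the frame of cutter_center between -0.014 and 0.014 m); the robot touches nothing.
It fails at once if the base and spindle are loaded with more than 40 N (contact force between base and anything else above 40 N).
It fails at once if a bystander is moved by more than 30 mm (distance of any of jar, bowl, tumbler, can, spatula, spoon from where it was at the start of the episode above 0.03 m).
It also fails if it takes over 72 s, if anything falls off the work surface, if the arm or the gripper's body presses on something with over 40 N, if the wrist force passes 120 N, or if a joint passes its speed limit or range.

ROBOT

A 6-joint arm with a two-finger parallel gripper is mounted at the origin on the work surface. World frame = base frame: x ahead of the robot, y to its left, z up, the work surface at z = 0. Lengths are in m, angles in rad, forces in N, time in s.
With the tool pointing down it reaches from about 0.4 to 0.925 m from the base axis. Payload 12.5 kg.
Tool frame: the origin (TCP) lies at the very end of the fingers, on their centre line; the grasp point (between the pads) lies 19 mm behind it (bot.tcp_to_grasp is the distance from the TCP to the grasp point, in m); z points along the fingers, y is the line along which they close (so a half turn about z gives the same grasp; the last joint's range is limited). The gripper opens to 95 mm and grips with 3 to 60 N. Pads are 20 mm wide; open, the fingers measure 119 mm over their backs; the gripper's body (75 mm by 180 mm) begins 59 mm behind the grasp point.
Start: joints at [-0.106, 0.491, 1.559, -0, 1.092, -0.106], TCP at [0.625, 0, 0.18] pointing down, gripper open.
Joint ranges: [-3.1, 3.1], [-0.84, 2.19], [0.05, 2.79], [-1.13, 4.28], [0.06, 2.93], [-2.69, 2.69]. Speed limits (rad/s): [2.22, 2.22, 2.79, 3.14, 3.14, 3.14].

INTERFACE

Orientations are given as a unit quaternion [w, x, y, z].
In Python, from bench import bot, vision, job gives the robot as it stands.
- The arm moves only by the shell command python3 -m inch 'ROWS'. ROWS is text: rows parted by semicolons, each of 5 numbers parted by spaces: the shift along the world's x, y, z normalised to -1 to 1, where 1 is 1 m, then the turn about the world's z normalised to -1 to 1, where 1 is 45 degrees, then the opening, from 0 (shut) to 1 (fully open). A call has 1 to 20 rows; each row shifts and turns the commanded pose from where the row before left it; what a row does not reach is not made up. A row lasts 1/12 s, in which the tool goes at most 41.7 mm and 7.16 degrees, less where a joint would pass 70% of its speed; a pose out of reach is approached as far as the arm can. A call with a number of a shift or a turn outside -1 to 1 is refused whole. A call with a gripper value outside its range is refused whole. The fingers move at their own pace and stop on an object; the grip force is fixed at half the most. Time passes only in rows, so rows that do not move let the fingers close. It gives the time, the measured TCP pose, the force, the opening and the grip force at its end, in the units of the state.
- bot.get_state(): the state, without advancing time (a new reading comes with each control period).
- vision.get_image(name): name is "scene" or "side" or "wrist"; returns (picture, depth): 384x512x3 uint8, red, green, blue; 384x512 float32, m along the optical axis (not along the pixel's ray), 0 where there is no reading.
- vision.camera_params(name): a dict with "fovy" (degrees; the focal length in pixels is half the picture's height over the tangent of half this angle, whatever the lens; pixels are square), "cx", "cy" (the principal point, pixels), "pose" (4x4, takes a point from camera to world coordinates). Camera axes: x right, y up, looking along -z (the intrinsics and any distortion apply to the point x, -y, -z); pixel columns grow to the right and rows downward; lengths in m; the calibration is good to about 2 mm. A picture is of the moment at which its call begins: read the wrist's pose just before it. camera_params takes no time and is no camera call; for the wrist camera it gives the pose at the moment of the call.
- job.job_done(): hands the job in; it is judged then, once.
Trained networks look in the newest picture that a camera, given by its name, has taken for a name from the list of things; names that differ only in an ending like _2 or _b are one class to them, and where a whole thing is asked for, a point or a joint stands for the part that bears it (a point fixed in the world has none). Each returns a list of dicts, best first, with "score" (0 to 1); they miss things now and then, are a little off and sometimes report something else, mostly with a low value. They report only what shows in the picture. A call takes as long as a camera call. They do not tell look-alikes from the thing itself.
- vision.search_frame(label, camera): "xy" ([column, row] in pixels, amid what is visible of it).
- vision.outline_of(label, camera): "region" (384x512 bool, what is visible of it) and "xy" ([column, row] in pixels, amid what is visible of it).
The state is a dict: "clock": time; "joints": joint angles; "qd": joint speeds; "joint_torque": joint torques, N m; "eef_pos": TCP position; "eef_rot": TCP orientation; "ft_force": force on the tool from outside, world axes, zero at the start; "ft_torque": the same for the moment, N m; "grip_width": finger opening in m; "gripper_force": force on a finger pad.
Only numpy, scipy, OpenCV 4.12 (cv2) and the standard library are available. Lean on these libraries where they do the work, as an engineer would, in place of code of your own. Each camera call takes 0.05 s, during which the arm holds its last target. There are 200 camera calls.

## Working session

There is one attempt and no reset: what is moved stays moved. The work goes in short steps, Python scripts to look and compute and a shell command to move; the robot and the scene stay as the last step left them, time stands still between calls to the robot, and variables do not carry over. Pictures are saved under pics/ and viewed, at most 10 in all, crops included, and the job is handed in when it is done.

```bash
mkdir -p pics; cat > h.py <<'E'
import numpy as np, cv2
from bench import bot, vision, job
def grab(n):
    cp=vision.camera_params(n); im,d=vision.get_image(n); return im,d,cp
def pts(d,cp,us,vs,z=None):
    us=np.asarray(us,float);vs=np.asarray(vs,float)
    f=192/np.tan(np.radians(cp['fovy'])/2)
    r=np.stack([(us-cp['cx'])/f,-(vs-cp['cy'])/f,-np.ones_like(us)],-1)
    P=np.array(cp['pose'])
    if z is None:
        c=r*d[vs.astype(int),us.astype(int)][...,None]; return c@P[:3,:3].T+P[:3,3]
    w=r@P[:3,:3].T; t=(z-P[2,3])/w[...,2]; return P[:3,3]+w*t[...,None]
E
python3 - <<'E'
from h import *
print(vision.camera_params('scene').keys())
for c in ('scene','side'):
    im,d,cp=grab(c); print({k:v for k,v in cp.items() if k!='pose'}, np.round(cp['pose'],3).tolist())
    cv2.imwrite(f'pics/{c}0.png',cv2.cvtColor(im,cv2.COLOR_RGB2BGR)); np.savez(f'{c}0.npz',im=im,d=d)
    for l in ('base','cutter_center','cutter_tab','spacer_center','spacer_tab','spline_top'):
        for r in vision.search_frame(l,c)[:4]:
            u,v=r['xy']; print(c,l,round(r['score'],2),np.round([u,v]),np.round(pts(d,cp,[u],[v])[0],3))
E
```

```text
dict_keys(['fovy', 'cx', 'cy', 'pose'])
{'fovy': 46.414914559256346, 'cx': 264.0118814032559, 'cy': 193.48321587652873} [[-0.721, -0.584, 0.373, 0.996], [0.693, -0.609, 0.385, 0.472], [0.002, 0.536, 0.844, 1.186], [0.0, 0.0, 0.0, 1.0]]
scene base 0.98 [326. 193.] [0.365 0.085 0.062]
scene base 0.96 [410. 237.] [0.306 0.346 0.062]
scene base 0.84 [246. 216.] [ 0.592 -0.018  0.067]
scene base 0.21 [172. 186.] [ 0.665 -0.285  0.011]
scene cutter_center 0.96 [340. 265.] [0.496 0.258 0.027]
scene cutter_tab 0.87 [341. 262.] [0.475 0.25  0.   ]
scene spacer_center 0.59 [272. 143.] [0.58  0.066 0.467]
scene spacer_center 0.25 [246. 217.] [ 0.594 -0.02   0.065]
scene spacer_tab 0.59 [274. 147.] [ 0.325 -0.178  0.004]
scene spline_top 0.91 [249. 218.] [ 0.59  -0.012  0.065]
scene spline_top 0.86 [409. 241.] [0.315 0.351 0.056]
scene spline_top 0.67 [329. 194.] [0.361 0.095 0.061]
{'fovy': 50.970223381873495, 'cx': 257.62607554211576, 'cy': 185.44914460594381} [[0.99, 0.08, -0.12, 0.376], [-0.144, 0.544, -0.827, -1.053], [-0.001, 0.835, 0.55, 0.814], [0.0, 0.0, 0.0, 1.0]]
side base 0.98 [184. 162.] [0.289 0.283 0.057]
side base 0.95 [202. 200.] [0.349 0.028 0.056]
side base 0.65 [272. 214.] [ 0.561 -0.081  0.06 ]
side base 0.37 [323. 252.] [ 0.687 -0.223  0.012]
side cutter_center 0.92 [235. 172.] [0.477 0.232 0.027]
side cutter_center 0.21 [214. 302.] [ 0.367 -0.434  0.099]
side cutter_tab 0.86 [238. 174.] [0.487 0.224 0.023]
side cutter_tab 0.33 [271. 157.] [0.618 0.26  0.063]
side spacer_center 0.97 [246. 264.] [ 0.46  -0.254  0.027]
side spacer_center 0.66 [195. 264.] [ 0.32  -0.211  0.004]
side spacer_tab 0.83 [194. 264.] [ 0.318 -0.223  0.017]
side spacer_tab 0.73 [246. 267.] [ 0.459 -0.256  0.02 ]
side spline_top 0.92 [184. 159.] [0.289 0.304 0.058]
side spline_top 0.82 [275. 211.] [ 0.574 -0.068  0.059]
side spline_top 0.46 [239. 175.] [0.489 0.222 0.021]
```

```bash
python3 - <<'E'
import cv2
for c in('scene','side'):
    a=cv2.imread(f'pics/{c}0.png'); cv2.imwrite(f'pics/{c}0b.png',cv2.resize(a,(800,600),interpolation=cv2.INTER_CUBIC))
E
```

```text
(no output)
```

View pics/scene0b.png

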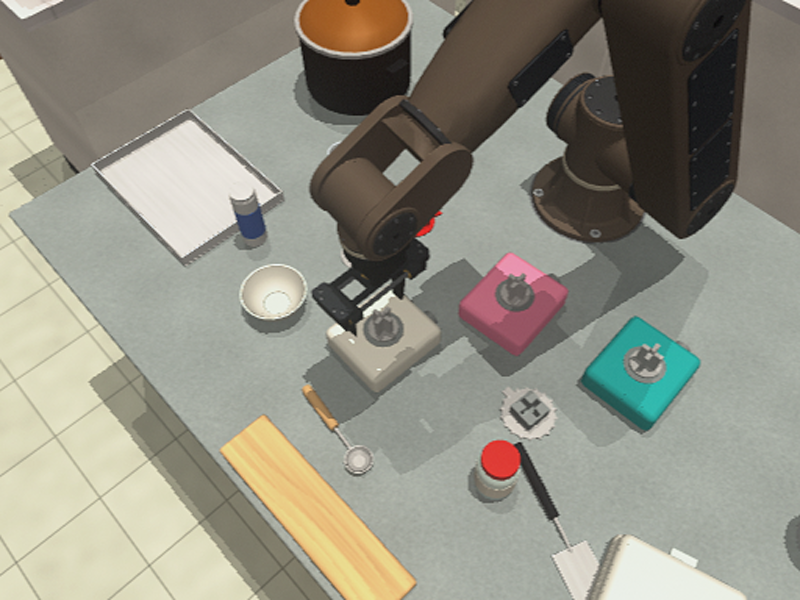

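View pics/side0b.png

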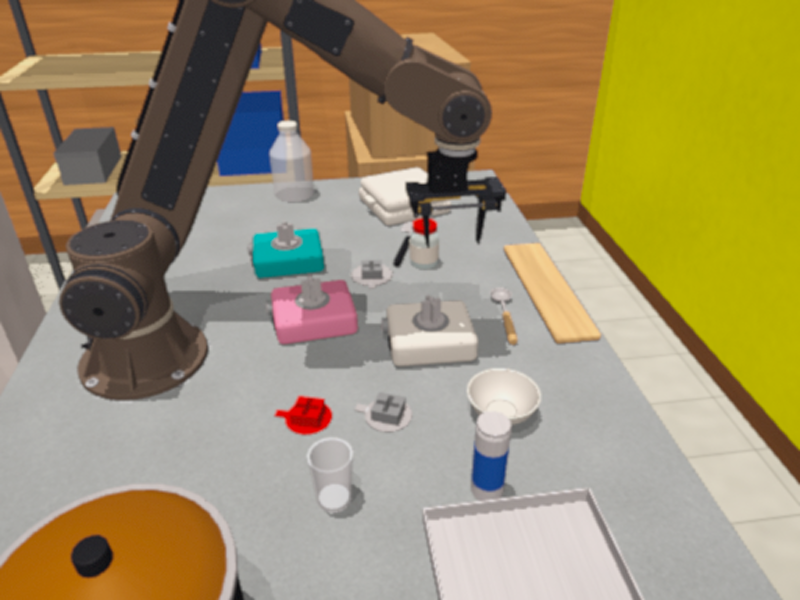

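White base: scene (246,216), versus pink (326,193) and turquoise (410,237). The white one is meant. Cutter: scene (340,265), the only toothed plate. Spacer: the grey one at side (246,264), since the one at (195,264) is red and a look-alike. I'll confirm these in one composite crop and measure from depth.

```bash
python3 - <<'E'
from h import *
sc=np.load('scene0.npz'); sd=np.load('side0.npz')
def crop(im,u,v,r=33): return cv2.resize(im[v-r:v+r,u-r:u+r],(396,296),interpolation=cv2.INTER_CUBIC)
A=np.vstack([np.hstack([crop(sc['im'],246,216,40),crop(sc['im'],340,265)]),np.hstack([crop(sd['im'],246,264),crop(sd['im'],195,264)])])
cv2.imwrite('pics/crop1.png',cv2.cvtColor(A,cv2.COLOR_RGB2BGR))
vv,uu=np.mgrid[0:384,0:512]
for n,D in(('scene',sc),('side',sd)):
    cp=vision.camera_params(n); P=pts(D['d'],cp,uu.ravel(),vv.ravel()).reshape(384,512,3)
    for nm,c in(('cut',(.48,.24)),('spa',(.46,-.25)),('base',(.58,-.05))):
        r=np.hypot(P[...,0]-c[0],P[...,1]-c[1])
        if nm=='base': ms={'basetop':(r<.14)&(abs(P[...,2]-.06)<.004),'spl':(r<.09)&(P[...,2]>.085)&(P[...,2]<.116)}
        else: ms={'boss':(r<.07)&(abs(P[...,2]-.027)<.005),'plate':(r<.1)&(abs(P[...,2]-.004)<.0025)}
        for k,m in ms.items():
            q=P[m]; 
            if len(q)<10: print(n,nm,k,len(q)); continue
            rc=cv2.minAreaRect((q[:,:2]*1000).astype(np.float32)); print(n,nm,k,len(q),'med z',round(np.median(q[:,2]),4),np.round(rc[0],1),np.round(rc[1],1),round(rc[2],1),'mean',np.round(q.mean(0)*1000,1))
E
```

```text
scene cut boss 230 med z 0.0282 [486.3 249.7] [50.9 52.1] 85.2 mean [487.1 250.9  27.8]
scene cut plate 1268 med z 0.0032 [475.8 238.1] [190.4 199.2] 23.9 mean [478.3 242.4   3.4]
scene spa boss 0
scene spa plate 234 med z 0.0031 [ 517.5 -273.4] [182.5  73.3] 65.9 mean [ 511.8 -281.9    3.2]
scene base basetop 1644 med z 0.0603 [575.1 -36.8] [147.4 175.8] 89.3 mean [584.  -24.1  60.2]
scene base spl 133 med z 0.1058 [578.7 -37.1] [35.3 32.4] 54.9 mean [581.  -34.4 103.2]
side cut boss 89 med z 0.0269 [485.5 248.1] [55.4 48.9] 88.4 mean [486.5 245.5  26.7]
side cut plate 269 med z 0.003 [491.3 242.4] [163.9 189.5] 24.8 mean [489.1 236.    3.3]
side spa boss 221 med z 0.0272 [ 466.7 -232.2] [55.2 50.5] 65.8 mean [ 466.7 -233.4   26.9]
side spa plate 524 med z 0.0026 [ 465.7 -247.4] [186.5 198.1] 31.7 mean [ 461.1 -251.6    3. ]
side base basetop 1110 med z 0.0596 [578.1 -41.1] [147.5 163.4] 88.2 mean [575.6 -51.7  59.6]
side base spl 126 med z 0.1024 [576.3 -41.6] [34.2 34.5] 54.3 mean [576.2 -44.7 101.2]
```

View pics/crop1.png

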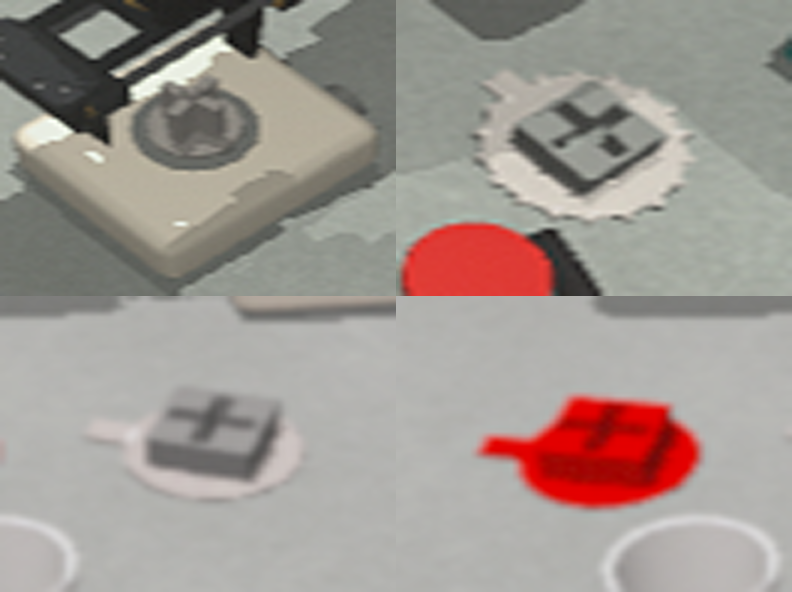

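The crop confirms the white base, the toothed cutter, the grey spacer, and the red one as the decoy. The spindle is at about (0.577,-0.039) and the cutter boss at about (0.486,0.249), tab towards -y. Next I'll check the wrist camera.

```bash
python3 - <<'E'
from h import *
s=bot.get_state(); print({k:np.round(v,3).tolist() for k,v in s.items()})
im,d,cp=grab('wrist'); print(cp['fovy'],np.round(cp['pose'],3).tolist())
np.savez('w0.npz',im=im,d=d,pose=cp['pose'])
f=192/np.tan(np.radians(cp['fovy'])/2); P=np.array(cp['pose'])
c=P[:3,:3].T@(np.array([.577,-.039,.11])-P[:3,3]); print('spindle px',cp['cx']+f*c[0]/-c[2],cp['cy']+f*c[1]/c[2])
cv2.imwrite('pics/w0.png',cv2.cvtColor(im,cv2.COLOR_RGB2BGR))
E
```

```text
{'clock': 0.7, 'joints': [-0.106, 0.491, 1.559, -0.0, 1.092, -0.106], 'qd': [-0.0, 0.0, -0.001, 0.001, -0.001, -0.0], 'joint_torque': [-0.0, -61.233, -25.839, 0.069, 0.044, -0.0], 'eef_pos': [0.625, -0.0, 0.18], 'eef_rot': [0.0, 0.707, 0.707, 0.0], 'ft_force': [0.139, -0.246, 0.123], 'ft_torque': [0.012, 0.033, -0.016], 'gripper_force': 0.0, 'grip_width': 0.095}
69.07240458599583 [[1.0, 0.001, 0.0, 0.626], [-0.001, 0.968, 0.251, 0.07], [-0.0, -0.251, 0.968, 0.385], [0.0, 0.0, 0.0, 1.0]]
spindle px 206.56589103960647 225.42368654631065
```

View pics/w0.png

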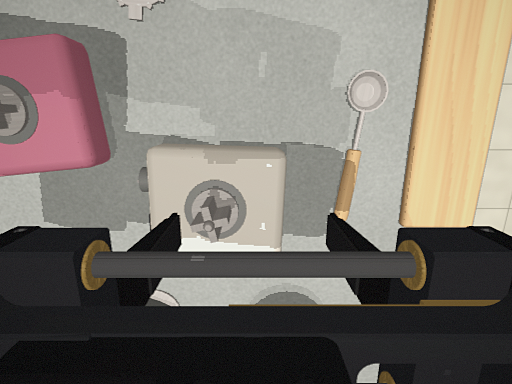

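The wrist view shows the white base, with flange centre near (215,209) and nose near (208,227). I'll fit the spline cross from the depth.

```bash
cat >> h.py <<'E'
from scipy.optimize import minimize
def cloud(d,cp):
    vv,uu=np.mgrid[0:384,0:512]; return pts(d,cp,uu.ravel(),vv.ravel()).reshape(384,512,3)
def rel(q,x):
    c,s=np.cos(x[2]),np.sin(x[2]); e=q-np.array(x[:2]); return np.c_[c*e[:,0]+s*e[:,1],-s*e[:,0]+c*e[:,1]]
def fitcross(q,x0,L=20.,t=4.):
    # q mm; points inside cross; coverage-penalised
    def cost(x,pq=q):
        r=np.abs(rel(q,x)); a=np.maximum(r[:,0]-L,0)+np.maximum(r[:,1]-t,0); b=np.maximum(r[:,1]-L,0)+np.maximum(r[:,0]-t,0)
        return np.minimum(np.minimum(a,b),6).mean()
    best=min((minimize(cost,[x0[0],x0[1],a],method='Nelder-Mead',options=dict(initial_simplex=[[x0[0],x0[1],a],[x0[0]+3,x0[1],a],[x0[0],x0[1]+3,a],[x0[0],x0[1],a+.15]])) for a in np.arange(0,np.pi/2,.13)),key=lambda r:r.fun)
    return best.x[:2],np.degrees(best.x[2])%90,best.fun
E
python3 - <<'E'
from h import *
z=np.load('w0.npz'); cp=vision.camera_params('wrist'); cp['pose']=z['pose']
P=cloud(z['d'],cp); r=np.hypot(P[...,0]-.577,P[...,1]+.039)
m=(r<.06)&(abs(P[...,2]-.110)<.003); print(m.sum(),np.median(P[m][:,2]))
print(fitcross(P[m][:,:2]*1000,(577,-39)))
m=(r<.06)&(abs(P[...,2]-.066)<.002);print('flange',m.sum(),cv2.minAreaRect((P[m][:,:2]*1000).astype(np.float32)))
m=(r<.06)&(P[...,2]>.114);print('nose',m.sum(),P[m].mean(0))
m=(r<.15)&(abs(P[...,2]-.06)<.002);print('base',m.sum(),cv2.minAreaRect((P[m][:,:2]*1000).astype(np.float32)))
r=np.hypot(P[...,0]-.486,P[...,1]-.249); 
E
```

```text
445 0.10984509919406671
(array([579.76794406, -38.22537572]), np.float64(13.157500878850636), np.float64(0.009840532968516755))
flange 747 ((579.61328125, -37.562007904052734), (53.887535095214844, 54.5689697265625), 85.94131469726562)
nose 3390 [0.57655328 0.00687787 0.27158667]
base 9465 ((580.856689453125, -31.086334228515625), (128.3778839111328, 161.29515075683594), 88.816650390625)
```

```bash
python3 -m inch '-.0174 .0311 0 0 1;-.0174 .0311 0 0 1;-.0174 .0311 0 0 1;-.0174 .0311 0 0 1;-.0174 .0311 0 0 1;-.0174 .0311 0 0 1;-.0174 .0311 0 0 1;-.0172 .0313 0 0 1;0 0 0 0 1;0 0 0 0 1'
cat >> h.py <<'E'
def plate(P,c,base=0.,rr=.05):
    """boss rect + tab direction, plate bottom at z=base (m)"""
    r=np.hypot(P[...,0]-c[0],P[...,1]-c[1])
    q=P[(r<rr)&(abs(P[...,2]-base-.028)<.004)]
    rc=cv2.minAreaRect((q[:,:2]*1000).astype(np.float32)); cc=np.array(rc[0])
    e=P[...,:2]*1000-cc; rad=np.hypot(e[...,0],e[...,1])
    m=(rad>56)&(rad<63)&(abs(P[...,2]-base-.004)<.003)
    return rc,len(q),m,e
E
python3 - <<'E'
from h import *
im,d,cp=grab('wrist'); cv2.imwrite('pics/w1.png',cv2.cvtColor(im,cv2.COLOR_RGB2BGR)); np.savez('w1.npz',im=im,d=d,pose=cp['pose'])
P=cloud(d,cp); rc,n,m,e=plate(P,(.486,.249)); print(rc,n,bot.get_state()['eef_pos'])
# tab: bright pixels vs counter at that annulus
for r in vision.search_frame('cutter_tab','wrist')[:3]: 
    u,v=r['xy'];p=pts(d,cp,[u],[v])[0]; print(r['score'],u,v,p, np.degrees(np.arctan2(p[1]-rc[0][1]/1000,p[0]-rc[0][0]/1000)))
E
```

```text
clock: 1.58
eef_pos: [0.4853, 0.2503, 0.1799]
eef_rot: [0.0, 0.706, 0.708, 0.0]
ft_force: [-0.4, -0.1, -0.2]
grip_width: 0.095
gripper_force: 0.0
((487.7464599609375, 248.836181640625), (50.30342102050781, 49.95856475830078), 84.99765014648438) 1036 [0.48597308 0.24934232 0.17978841]
0.63 249.9 167.9 [0.48209039 0.25806629 0.02806714] 121.4993579840392
```

View pics/w1.png

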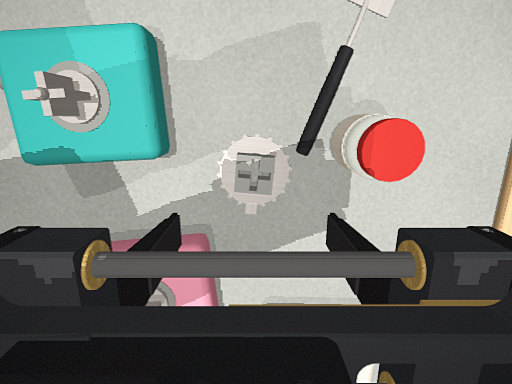

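The cutter is at (252,170), with its tab at (251,208), i.e. about -95°. I'll grip along y instead of x, because the gripper body would come close to the jar at (390,150).

```bash
python3 -m inch '.0017 -.0005 0 .1574 1;0 0 0 .1574 1;0 0 0 .1574 1;0 0 0 .1574 1;0 0 0 .1574 1;0 0 0 .1574 1;0 0 0 .1574 1;0 0 0 .1574 1;0 0 0 .1574 1;0 0 0 .1574 1;0 0 0 .1574 1;0 0 0 .1574 1;0 0 0 0 1;0 0 0 0 1'
python3 - <<'E'
from h import *
im,d,cp=grab('wrist'); np.savez('w2.npz',im=im,d=d,pose=cp['pose'])
P=cloud(d,cp); rc,n,m,e=plate(P,(.486,.249)); s=bot.get_state(); print(rc,n,s['eef_pos'],s['eef_rot'],s['joints'])
R=np.array(cp['pose']);print(R.round(3))
E
```

```text
clock: 2.85
eef_pos: [0.4883, 0.2475, 0.1796]
eef_rot: [-0.0, 0.046, 0.999, 0.0]
ft_force: [-0.0, -0.5, -0.5]
grip_width: 0.0949
gripper_force: 0.0
((487.7001037597656, 249.3604736328125), (49.988006591796875, 50.517940521240234), 84.96540832519531) 1056 [0.48822934 0.24770271 0.17959478] [-5.50179027e-06  4.65619354e-02  9.98915405e-01  1.84941823e-05] [ 3.48823644e-01  3.81082189e-01  1.75005090e+00  4.53003604e-05
  1.01045547e+00 -1.12883921e+00]
[[ 0.093 -0.964 -0.25   0.419]
 [ 0.996  0.09   0.024  0.254]
 [-0.    -0.251  0.968  0.385]
 [ 0.     0.     0.     1.   ]]
```

```bash
python3 -m inch '-.0005 .0014 -.035 0 .9;0 0 -.035 0 .9;0 0 -.035 0 .9;0 0 -.035 0 .9;0 0 -.02 0 .9;0 0 -.011 0 .9;0 0 0 0 .9;0 0 0 0 0;0 0 0 0 0;0 0 0 0 0;0 0 0 0 0;0 0 0 0 0'
```

```text
clock: 3.9
eef_pos: [0.4876, 0.2501, 0.0096]
eef_rot: [0.001, 0.044, 0.999, 0.0]
ft_force: [0.1, 1.4, 0.5]
grip_width: 0.0578
gripper_force: 0.0
```

```bash
python3 -m inch '0 0 0 0 0;0 0 0 0 0;0 0 0 0 0;0 0 0 0 0'; python3 -m inch '0 0 .02 0 0;0 0 .02 0 0;0 0 0 0 0'
```

```text
clock: 4.23
eef_pos: [0.4872, 0.2499, 0.0087]
eef_rot: [0.0, 0.044, 0.999, 0.0]
ft_force: [0.1, 0.5, -0.2]
grip_width: 0.0311
gripper_force: 0.0
clock: 4.48
eef_pos: [0.4885, 0.2505, 0.0514]
eef_rot: [0.002, 0.044, 0.999, 0.001]
ft_force: [1.0, 0.0, -0.0]
grip_width: 0.0111
gripper_force: 0.0
```

```bash
python3 -m inch '0 0 .04 0 1;0 0 .04 0 1;0 0 .04 0 1;0 0 0 0 1;0 0 0 0 1'
python3 - <<'E'
from h import *
im,d,cp=grab('wrist'); np.savez('w3.npz',im=im,d=d,pose=cp['pose'])
A=[cv2.cvtColor(im,cv2.COLOR_RGB2BGR)]
im,d2,c2=grab('scene'); A.append(cv2.cvtColor(im,cv2.COLOR_RGB2BGR)); np.savez('s3.npz',im=im,d=d2)
B=np.vstack([A[0],A[1]])[:, :]; B=np.hstack([cv2.resize(A[0],(400,300)),cv2.resize(A[1][160:340,220:460],(400,300))]); cv2.imwrite('pics/c3.png',B)
P=cloud(d,cp); print(plate(P,(.486,.249))[:2])
P=cloud(d2,c2); print(plate(P,(.486,.249),rr=.07)[:2])
E
```

```text
clock: 4.9
eef_pos: [0.4879, 0.2502, 0.1701]
eef_rot: [0.002, 0.044, 0.999, 0.001]
ft_force: [0.7, -0.8, -0.5]
grip_width: 0.039
gripper_force: 0.0
(((487.0406494140625, 249.51620483398438), (49.92723846435547, 49.27128219604492), 84.65177154541016), 1085)
(((487.3271179199219, 249.223388671875), (51.07395553588867, 51.661930084228516), 86.3109359741211), 208)
```

View pics/c3.png

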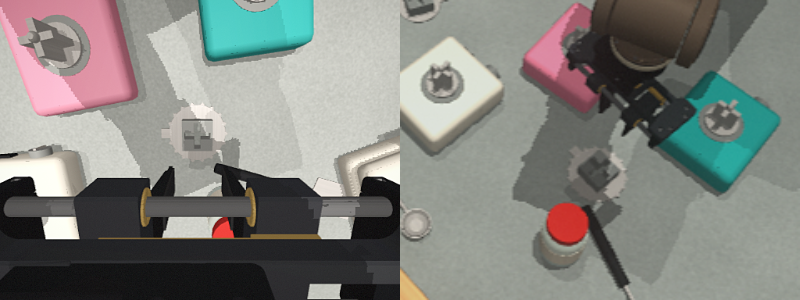

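The cutter sits untouched at wrist (200,135), yet the fingers closed past it. I'll check from the scene depth where the fingertips really are.

```bash
python3 - <<'E'
from h import *
z=np.load('s3.npz'); P=cloud(z['d'],vision.camera_params('scene'))
m=(P[...,2]>.15)&(P[...,2]<.30)&(P[...,0]>.3)&(P[...,0]<.65)&(P[...,1]>.05)
for a in np.arange(.15,.30,.01):
    q=P[m&(P[...,2]>=a)&(P[...,2]<a+.01)]
    if len(q): print(round(a,2),len(q),q.min(0).round(3),q.max(0).round(3),q.mean(0).round(3))
z=np.load('w3.npz'); cp=vision.camera_params('wrist'); 
Q=cloud(z['d'],cp); m=(Q[...,2]>.13)&(Q[...,2]<.3)
for a in np.arange(.13,.30,.01):
    q=Q[m&(Q[...,2]>=a)&(Q[...,2]<a+.01)]
    if len(q): print('w',round(a,2),len(q),q.min(0).round(3),q.max(0).round(3),q.mean(0).round(3))
print(bot.get_state())
E
```

```text
0.2 9 [0.481 0.226 0.205] [0.502 0.275 0.209] [0.493 0.243 0.208]
0.21 18 [0.476 0.225 0.21 ] [0.501 0.278 0.219] [0.491 0.244 0.215]
0.22 16 [0.48  0.222 0.221] [0.503 0.276 0.229] [0.494 0.241 0.225]
0.23 22 [0.484 0.219 0.23 ] [0.503 0.279 0.24 ] [0.496 0.244 0.234]
0.24 13 [0.476 0.218 0.242] [0.498 0.229 0.249] [0.492 0.225 0.245]
0.25 11 [0.481 0.219 0.25 ] [0.497 0.229 0.26 ] [0.492 0.225 0.255]
0.26 4 [0.485 0.226 0.26 ] [0.489 0.227 0.268] [0.487 0.227 0.265]
0.27 2 [0.49  0.226 0.273] [0.493 0.226 0.274] [0.491 0.226 0.274]
0.28 43 [0.473 0.166 0.28 ] [0.529 0.329 0.29 ] [0.512 0.262 0.287]
0.29 194 [0.465 0.165 0.29 ] [0.529 0.329 0.3  ] [0.513 0.252 0.297]
w 0.2 139 [0.474 0.227 0.202] [0.5   0.275 0.21 ] [0.483 0.25  0.206]
w 0.21 250 [0.474 0.225 0.21 ] [0.498 0.277 0.22 ] [0.482 0.25  0.215]
w 0.22 286 [0.474 0.223 0.22 ] [0.496 0.278 0.23 ] [0.479 0.25  0.225]
w 0.23 355 [0.473 0.223 0.23 ] [0.49  0.279 0.24 ] [0.478 0.251 0.235]
w 0.24 406 [0.473 0.221 0.24 ] [0.5  0.28 0.25] [0.478 0.251 0.245]
w 0.25 466 [0.473 0.222 0.25 ] [0.502 0.279 0.26 ] [0.485 0.25  0.255]
w
[... 285 characters left out ...]

{'clock': 5.0, 'joints': array([ 3.53238774e-01,  3.94449824e-01,  1.76491409e+00,  6.33990199e-05,
        9.83582667e-01, -1.13024679e+00]), 'qd': array([-0.00261472,  0.01892198,  0.00678045, -0.00044868,  0.00284496,
        0.00040898]), 'joint_torque': array([ 6.82572112e-02, -5.47181976e+01, -2.46811008e+01,  3.14876626e-03,
        1.12323111e-01,  2.45376968e-04]), 'eef_pos': array([0.48667817, 0.24969365, 0.16755001]), 'eef_rot': array([-6.34534858e-04,  4.36590686e-02,  9.99046259e-01, -2.37356213e-04]), 'ft_force': array([-0.02576689,  0.16141631, -0.01975409]), 'ft_torque': array([ 0.09250915, -0.08436906,  0.02419119]), 'gripper_force': 0.0, 'grip_width': 0.046333018317847904}
```

```bash
python3 - <<'E'
from h import *
cp=vision.camera_params('wrist')
for f in('w0','w1','w2','w3'):
    z=np.load(f+'.npz'); cp['pose']=z['pose']; P=cloud(z['d'],cp)
    m=(P[...,2]>.13)&(P[...,2]<.26); q=P[m]; k=np.argsort(q[:,2]); t=q[k[:60]]
    print(f,'camz',z['pose'][2,3].round(3),'lowest',q[k[5],2].round(3),t.min(0).round(3),t.max(0).round(3))
im,d,cp=grab('side'); P=cloud(d,cp)
m=(P[...,2]>.15)&(P[...,2]<.27)&(abs(P[...,0]-.487)<.06)&(abs(P[...,1]-.25)<.09); q=P[m]
print('side',len(q),np.sort(q[:,2])[:10].round(3)); r=q[q[:,2]<.24]; print(r.min(0),r.max(0)); print(bot.get_state()['grip_width'])
E
```

```text
w0 camz 0.385 lowest 0.215 [ 0.575 -0.01   0.213] [0.677 0.012 0.216]
w1 camz 0.385 lowest 0.215 [0.435 0.24  0.213] [0.537 0.262 0.217]
w2 camz 0.385 lowest 0.214 [0.473 0.197 0.213] [0.504 0.3   0.216]
w3 camz 0.375 lowest 0.205 [0.475 0.227 0.205] [0.501 0.275 0.209]
side 102 [0.203 0.203 0.203 0.204 0.204 0.205 0.206 0.207 0.208 0.208]
[0.47369701 0.21192906 0.20282364] [0.49517262 0.22582731 0.23967313]
0.05090177283332767
```

Both cameras agree that the fingertips end 34 mm above the reported TCP, so the reported z needs a 34 mm correction. I'll descend accordingly, in two stages with a force check.

```bash
python3 -m inch '0 0 -.035 0 .9;0 0 -.035 0 .9;0 0 -.035 0 .9;0 0 -.035 0 .9;0 0 -.02 0 .9;0 0 -.01 0 .9;0 0 0 0 .9;0 0 0 0 .9'; python3 - <<'E'
from h import *
im,d,cp=grab('side'); P=cloud(d,cp)
m=(P[...,2]>.03)&(P[...,2]<.1)&(abs(P[...,0]-.487)<.03)&(abs(P[...,1]-.25)<.07); q=P[m]
print('side',len(q),np.sort(q[:,2])[:6].round(3)); r=q[q[:,2]<.08]; print(r.min(0),r.max(0)); print(bot.get_state()['grip_width'])
E
```

```text
clock: 5.72
eef_pos: [0.487, 0.2499, -0.0017]
eef_rot: [-0.001, 0.044, 0.999, -0.0]
ft_force: [0.4, -0.2, 0.4]
grip_width: 0.0857
gripper_force: 0.0
side 92 [0.03  0.03  0.031 0.031 0.035 0.036]
[0.46807558 0.189777   0.03011847] [0.50682585 0.26572974 0.07922717]
0.08561004376256409
```

```bash
python3 -m inch '0 0 -.012 0 .9;0 0 -.008 0 .9;0 0 -.004 0 .9;0 0 0 0 .5;0 0 0 0 0;0 0 0 0 0;0 0 0 0 0;0 0 0 0 0;0 0 0 0 0;0 0 0 0 0;0 0 0 0 0'
```

```text
clock: 6.68
eef_pos: [0.4873, 0.2499, -0.0251]
eef_rot: [0.0, 0.044, 0.999, 0.0]
ft_force: [-0.5, -0.7, 3.8]
grip_width: 0.0496
gripper_force: 30.0
```

```bash
python3 -m inch '0 0 .02 0 0;0 0 .035 0 0;0 0 .035 0 0;0 0 .035 0 0;0 0 .035 0 0;0 0 0 0 0' ; python3 -m inch '.0178 -.0288 0 .04 0;.0178 -.0288 0 .04 0;.0178 -.0288 0 .04 0;.0178 -.0288 0 .04 0;.0178 -.0288 0 .04 0;.0178 -.0288 0 .04 0;.0178 -.0288 0 .04 0;.0178 -.0288 0 .04 0;.0178 -.0288 0 .04 0;.0178 -.0288 0 .04 0;0 0 0 0 0;0 0 0 0 0;0 0 0 0 0'
python3 - <<'E'
from h import *
im,d,cp=grab('wrist'); cv2.imwrite('pics/w4.png',cv2.cvtColor(im,cv2.COLOR_RGB2BGR)); np.savez('w4.npz',im=im,d=d,pose=cp['pose'])
P=cloud(d,cp); r=np.hypot(P[...,0]-.579,P[...,1]+.038)
m=(r<.035)&(abs(P[...,2]-.110)<.003); print(m.sum(),np.median(P[m][:,2]))
for L,t in((20,4),(19.5,3.7),(19,3.4)):print(fitcross(P[m][:,:2]*1000,(579,-38),L,t))
m=(r<.04)&(abs(P[...,2]-.066)<.002);print('flange',m.sum(),cv2.minAreaRect((P[m][:,:2]*1000).astype(np.float32)))
m=(r<.02)&(P[...,2]>.1155);print('nose',m.sum(),P[m].mean(0))
s=bot.get_state();print(s['eef_pos'],s['eef_rot'],s['grip_width'],s['ft_force'])
E
```

```text
clock: 7.18
eef_pos: [0.4895, 0.2509, 0.1406]
eef_rot: [0.004, 0.044, 0.999, 0.002]
ft_force: [0.5, 0.3, -0.7]
grip_width: 0.0497
gripper_force: 30.0
clock: 8.27
eef_pos: [0.6645, -0.0378, 0.1336]
eef_rot: [-0.001, -0.113, 0.994, 0.0]
ft_force: [0.1, -0.2, -1.7]
grip_width: 0.0502
gripper_force: 30.0
836 0.10987971489897265
(array([579.41974191, -38.11990836]), np.float64(12.737113547576667), np.float64(0.0002704681897355994))
(array([579.4620759 , -38.18841957]), np.float64(12.944830073267028), np.float64(0.031686606202447364))
(array([579.45652587, -38.24054694]), np.float64(13.410973589089801), np.float64(0.1121501615073645))
flange 1727 ((579.5720825195312, -38.29386901855469), (55.658714294433594, 54.928627014160156), 23.561792373657227)
nose 133 [ 0.57951024 -0.03810237  0.11733485]
[ 0.66448411 -0.03723754  0.13394248] [-6.67568451e-04 -1.13257395e-01  9.93565399e-01  3.38719099e-04] 0.04955768945764859 [-0.34892465  0.35812146 -1.09549931]
```

View pics/w4.png

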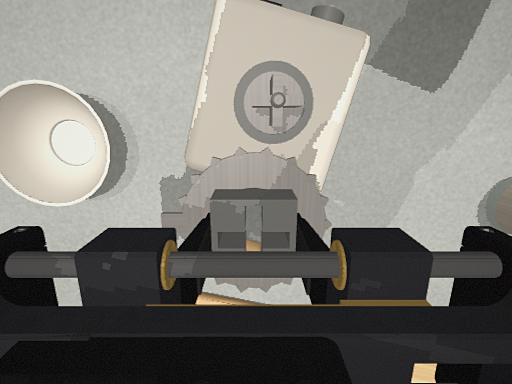

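The spindle cross shows at (277,100), fitting 13.1° at (0.5795,-0.0381). The tool's closing axis is at 13.0° mod 90, so they match. I'll move over it and lower slowly.

```bash
python3 -m inch '-.03 0 0 0 0;-.03 0 0 0 0;-.025 -.0006 0 0 0;0 0 0 0 0;0 0 0 0 0;0 0 0 0 0'; python3 -c "
from h import *
for i in range(3):
  vision.get_image('side'); s=bot.get_state(); print(s['eef_pos'].round(4),s['eef_rot'].round(4),s['ft_force'].round(1))"
```

```text
clock: 8.82
eef_pos: [0.5807, -0.038, 0.1351]
eef_rot: [0.001, -0.114, 0.994, -0.0]
ft_force: [-0.6, -0.4, -2.0]
grip_width: 0.0498
gripper_force: 30.0
[ 0.5809 -0.0381  0.1349] [ 5.000e-04 -1.136e-01  9.935e-01 -1.000e-04] [-0.4 -0.6 -0.8]
[ 0.5809 -0.0383  0.1347] [ 3.000e-04 -1.135e-01  9.935e-01 -0.000e+00] [ 0.7 -0.3 -2.6]
[ 0.5808 -0.0384  0.1345] [ 2.000e-04 -1.134e-01  9.935e-01  0.000e+00] [ 0.3  0.7 -1.9]
```

```bash
python3 -m inch '-.0014 .0006 0 0 0;0 0 -.01 0 0;0 0 -.01 0 0;0 0 -.008 0 0;0 0 -.006 0 0;0 0 -.004 0 0;0 0 -.004 0 0;0 0 0 0 0;0 0 0 0 0'; python3 -m inch '0 0 -.002 0 0;0 0 -.002 0 0;0 0 -.002 0 0;0 0 0 0 0'
```

```text
clock: 9.72
eef_pos: [0.5789, -0.0381, 0.0926]
eef_rot: [-0.0, -0.113, 0.994, 0.0]
ft_force: [-0.1, 0.4, -2.0]
grip_width: 0.0497
gripper_force: 30.0
clock: 10.05
eef_pos: [0.5787, -0.038, 0.0864]
eef_rot: [-0.0, -0.113, 0.994, 0.0]
ft_force: [0.2, 0.3, -1.6]
grip_width: 0.0499
gripper_force: 30.0
```

```bash
python3 -m inch '0 0 -.001 0 0;0 0 -.001 0 0;0 0 -.001 0 0;0 0 -.001 0 0;0 0 0 0 0'; python3 -m inch '0 0 -.001 0 0;0 0 -.001 0 0;0 0 0 0 0'
```

```text
clock: 10.47
eef_pos: [0.5787, -0.038, 0.0824]
eef_rot: [-0.0, -0.113, 0.994, 0.0]
ft_force: [0.3, 0.6, -1.6]
grip_width: 0.0502
gripper_force: 30.0
clock: 10.72
eef_pos: [0.5787, -0.0381, 0.0805]
eef_rot: [-0.0, -0.113, 0.994, 0.0]
ft_force: [1.0, 0.6, -1.1]
grip_width: 0.0498
gripper_force: 30.0
```

It is past the spline tops without force, so it is engaging. I'll keep going down.

```bash
python3 -m inch '0 0 -.002 0 0;0 0 -.003 0 0;0 0 -.003 0 0;0 0 -.003 0 0;0 0 -.003 0 0;0 0 0 0 0'; python3 -m inch '0 0 -.004 0 0;0 0 -.004 0 0;0 0 -.004 0 0;0 0 -.004 0 0;0 0 -.003 0 0;0 0 0 0 0;0 0 0 0 0'
```

```text
clock: 11.22
eef_pos: [0.5785, -0.038, 0.0659]
eef_rot: [-0.001, -0.113, 0.994, 0.0]
ft_force: [0.1, 0.6, -1.8]
grip_width: 0.05
gripper_force: 30.0
clock: 11.8
eef_pos: [0.5788, -0.0381, 0.0475]
eef_rot: [-0.0, -0.113, 0.994, 0.0]
ft_force: [-0.7, -1.4, -2.1]
grip_width: 0.0498
gripper_force: 30.0
```

```bash
python3 -m inch '0 0 -.002 0 0;0 0 -.002 0 0;0 0 -.001 0 0;0 0 0 0 0;0 0 0 0 0'; python3 -m inch '0 0 -.001 0 0;0 0 -.001 0 0;0 0 0 0 0;0 0 0 0 0'
```

```text
clock: 12.22
eef_pos: [0.5788, -0.0381, 0.0426]
eef_rot: [-0.0, -0.113, 0.994, 0.0]
ft_force: [0.9, -0.2, -2.1]
grip_width: 0.0498
gripper_force: 30.0
clock: 12.55
eef_pos: [0.5789, -0.0381, 0.0409]
eef_rot: [0.0, -0.113, 0.994, -0.0]
ft_force: [-0.1, 1.0, 2.3]
grip_width: 0.0495
gripper_force: 30.0
```

Touching the flange (the force has gone from -2 to +2 N). I'll release it and back up.

```bash
python3 -m inch '0 0 -.0005 0 0;0 0 0 0 0;0 0 0 0 .2'; python3 -m inch '0 0 0 0 .6;0 0 0 0 .9;0 0 0 0 .9;0 0 0 0 .9;0 0 0 0 .9;0 0 0 0 .9;0 0 .02 0 .9;0 0 .03 0 .9;0 0 .035 0 .9;0 0 .035 0 .9;0 0 .03 0 .9;0 0 0 0 .9;0 0 0 0 .9'
python3 - <<'E'
from h import *
im,d,cp=grab('wrist'); np.savez('w5.npz',im=im,d=d,pose=cp['pose'])
P=cloud(d,cp); print(plate(P,(.5795,-.038),.066)[:2])
r=np.hypot(P[...,0]-.579,P[...,1]+.038)
m=(r<.05)&(abs(P[...,2]-.094)<.004); print('boss z',np.median(P[m][:,2]))
for a in((r>.03)&(r<.05)&(P[...,2]>.06)&(P[...,2]<.08),): 
    q=P[a]; A=np.c_[q[:,:2]-q[:,:2].mean(0),np.ones(len(q))]; print('steel plane',np.linalg.lstsq(A,q[:,2],rcond=None)[0],len(q))
m=(r<.03)&(abs(P[...,2]-.11)<.003); print(fitcross(P[m][:,:2]*1000,(579.4,-38.1)))
E
```

```text
clock: 12.8
eef_pos: [0.579, -0.0381, 0.0406]
eef_rot: [0.0, -0.113, 0.994, -0.0]
ft_force: [-1.7, 0.8, 5.8]
grip_width: 0.05
gripper_force: 30.0
clock: 13.88
eef_pos: [0.5793, -0.0381, 0.1916]
eef_rot: [0.002, -0.113, 0.994, -0.0]
ft_force: [1.0, 1.2, -1.2]
grip_width: 0.0853
gripper_force: 0.0
(((578.98974609375, -38.14801788330078), (49.98895263671875, 49.91714859008789), 13.52485179901123), 1327)
boss z 0.09387434878979017
steel plane [ 0.0035391  -0.00034612  0.06978365] 2998
(array([579.35448884, -38.42665095]), np.float64(13.33374463195348), np.float64(0.0032242478295577267))
```

The cutter is home (boss top at z 0.094, level, on the axis). Now to the spacer.

```bash
python3 -m inch '-.014 -.0244 0 -.1028 1;-.014 -.0244 0 -.1028 1;-.014 -.0244 0 -.1028 1;-.014 -.0244 0 -.1028 1;-.014 -.0244 0 -.1028 1;-.014 -.0244 0 -.1028 1;-.014 -.0244 0 -.1028 1;-.014 -.0244 0 -.1028 1;0 0 0 0 1;0 0 0 0 1;0 0 0 0 1'
python3 - <<'E'
from h import *
im,d,cp=grab('wrist'); cv2.imwrite('pics/w6.png',cv2.cvtColor(im,cv2.COLOR_RGB2BGR)); np.savez('w6.npz',im=im,d=d,pose=cp['pose'])
P=cloud(d,cp); rc=plate(P,(.467,-.233)); print(rc[:2]); s=bot.get_state(); print(s['eef_pos'],s['eef_rot'])
f=192/np.tan(np.radians(cp['fovy'])/2); W=np.array(cp['pose'])
for a in range(0,360,15):
    p=np.array([rc[0][0][0]/1000+.056*np.cos(np.radians(a)),rc[0][0][1]/1000+.056*np.sin(np.radians(a)),.003]); c=W[:3,:3].T@(p-W[:3,3]); u,v=int(cp['cx']-f*c[0]/c[2]),int(cp['cy']+f*c[1]/c[2]); print(a,(u,v),im[v,u] if 0<=v<384 else None,end='; ')
E
```

```text
clock: 14.85
eef_pos: [0.4666, -0.2328, 0.1892]
eef_rot: [-0.001, 0.208, 0.978, 0.0]
ft_force: [0.4, 0.5, 0.4]
grip_width: 0.0952
gripper_force: 0.0
(((468.27593994140625, -230.15867614746094), (48.921974182128906, 50.03960037231445), 65.2699203491211), 981)
[ 0.46689339 -0.2325408   0.18937598] [-6.20902813e-04  2.07313208e-01  9.78274347e-01  3.88312176e-04]
0 (270, 203) [137 139 131]; 15 (279, 198) [140 141 134]; 30 (286, 191) [116 116 111]; 45 (291, 182) [121 121 115]; 60 (294, 173) [119 120 113]; 75 (294, 162) [115 117 110]; 90 (291, 152) [119 120 115]; 105 (286, 143) [135 136 130]; 120 (279, 136) [140 140 134]; 135 (269, 131) [138 140 133]; 150 (259, 128) [175 168 162]; 165 (248, 129) [136 137 131]; 180 (238, 132) [132 134 128]; 195 (229, 137) [135 135 130]; 210 (222, 145) [186 187 180]; 225 (217, 154) [186 187 179]; 240 (215, 164) [186 187 180]; 255 (216, 175) [185 187 177]; 270 (219, 184) [140 140 133]; 285 (225, 193) [143 143 136]; 300 (232, 199) [133 134 128]; 315 (241, 204) [135 136 129]; 330 (251, 206) [132 134 128]; 345 (261, 206) [133 134 129];
```

View pics/w6.png

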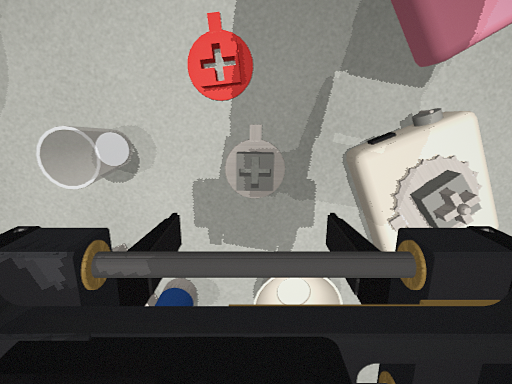

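The grey spacer is at (255,172) with its tab at (255,130), i.e. about 155°. I'll descend and grip.

```bash
python3 -m inch '.0014 .0023 -.035 -.017 1;0 0 -.035 0 .9;0 0 -.035 0 .9;0 0 -.035 0 .9;0 0 -.035 0 .9;0 0 -.015 0 .9;0 0 -.008 0 .9;0 0 0 0 .9;0 0 0 0 .9'
```

```text
clock: 15.65
eef_pos: [0.4687, -0.2306, -0.0075]
eef_rot: [0.0, 0.214, 0.977, 0.0]
ft_force: [0.4, 0.0, -0.1]
grip_width: 0.0854
gripper_force: 0.0
```

```bash
python3 -m inch '0 0 -.008 0 .9;0 0 -.006 0 .9;0 0 -.003 0 .9;0 0 0 0 .5;0 0 0 0 0;0 0 0 0 0;0 0 0 0 0;0 0 0 0 0;0 0 0 0 0;0 0 0 0 0;0 0 0 0 0'
```

```text
clock: 16.57
eef_pos: [0.4683, -0.231, -0.0247]
eef_rot: [0.0, 0.215, 0.977, -0.0]
ft_force: [-0.1, 0.1, 2.9]
grip_width: 0.05
gripper_force: 30.0
```

```bash
python3 -m inch '0 0 .02 0 0;0 0 .035 0 0;0 0 .035 0 0;0 0 .035 0 0;0 0 .035 0 0;0 0 0 0 0'; python3 -m inch '.0092 .016 0 -.096 0;.0092 .016 0 -.096 0;.0092 .016 0 -.096 0;.0092 .016 0 -.096 0;.0092 .016 0 -.096 0;.0092 .016 0 -.096 0;.0092 .016 0 -.096 0;.0092 .016 0 -.096 0;.0092 .016 0 -.096 0;.0092 .016 0 -.096 0;.0092 .016 0 -.096 0;.0092 .016 0 -.096 0;0 0 0 0 0;0 0 0 0 0;0 0 0 0 0;0 0 0 0 0'
```

```text
clock: 17.07
eef_pos: [0.4703, -0.2322, 0.1409]
eef_rot: [0.004, 0.214, 0.977, -0.002]
ft_force: [0.0, -0.9, -1.4]
grip_width: 0.0497
gripper_force: 30.0
clock: 18.4
eef_pos: [0.5781, -0.0396, 0.1348]
eef_rot: [-0.0, 0.62, 0.785, -0.0]
ft_force: [0.3, 0.2, -1.8]
grip_width: 0.0496
gripper_force: 30.0
```

```bash
python3 -m inch '.001 .001 -.01 0 0;0 0 -.01 0 0;0 0 -.01 0 0;0 0 -.006 0 0;0 0 -.004 0 0;0 0 -.003 0 0;0 0 0 0 0;0 0 0 0 0'; python3 -m inch '0 0 -.002 0 0;0 0 -.002 0 0;0 0 -.001 0 0;0 0 -.001 0 0;0 0 0 0 0;0 0 0 0 0'
```

```text
clock: 19.07
eef_pos: [0.5797, -0.038, 0.0922]
eef_rot: [0.0, 0.62, 0.785, 0.0]
ft_force: [-0.6, 0.3, -2.2]
grip_width: 0.0496
gripper_force: 30.0
clock: 19.57
eef_pos: [0.5795, -0.038, 0.0861]
eef_rot: [-0.0, 0.62, 0.785, -0.0]
ft_force: [-0.5, -1.4, -2.8]
grip_width: 0.0496
gripper_force: 30.0
```

```bash
python3 -m inch '-.0004 -.0002 -.001 0 0;0 0 -.001 0 0;0 0 -.001 0 0;0 0 0 0 0'; python3 -m inch '0 0 -.001 0 0;0 0 -.001 0 0;0 0 -.001 0 0;0 0 0 0 0'
```

```text
clock: 19.9
eef_pos: [0.5793, -0.0382, 0.083]
eef_rot: [0.0, 0.62, 0.785, 0.0]
ft_force: [-0.4, -1.9, -2.2]
grip_width: 0.0501
gripper_force: 30.0
clock: 20.23
eef_pos: [0.5792, -0.0382, 0.08]
eef_rot: [0.0, 0.62, 0.785, -0.0]
ft_force: [0.3, -2.0, -2.6]
grip_width: 0.0499
gripper_force: 30.0
```

```bash
python3 -m inch '0 -.0004 -.002 0 0;0 0 -.002 0 0;0 0 -.002 0 0;0 0 -.002 0 0;0 0 0 0 0;0 0 0 0 0'; python3 -m inch '0 0 -.001 0 0;0 0 -.001 0 0;0 0 -.0005 0 0;0 0 0 0 0;0 0 0 0 0'
```

```text
clock: 20.73
eef_pos: [0.5791, -0.0385, 0.072]
eef_rot: [-0.0, 0.62, 0.785, -0.0]
ft_force: [-0.1, -0.1, -2.3]
grip_width: 0.05
gripper_force: 30.0
clock: 21.15
eef_pos: [0.5792, -0.0386, 0.0696]
eef_rot: [0.0, 0.62, 0.785, 0.0]
ft_force: [-0.8, -0.4, -2.1]
grip_width: 0.0497
gripper_force: 30.0
```

```bash
python3 -m inch '0 0 -.001 0 0;0 0 0 0 0;0 0 0 0 0'; python3 -m inch '0 0 -.0005 0 0;0 0 0 0 0;0 0 0 0 0'
```

```text
clock: 21.4
eef_pos: [0.5793, -0.0386, 0.069]
eef_rot: [0.0, 0.62, 0.785, 0.0]
ft_force: [-1.1, -0.3, 4.1]
grip_width: 0.0496
gripper_force: 30.0
clock: 21.65
eef_pos: [0.5793, -0.0386, 0.0684]
eef_rot: [0.0, 0.62, 0.785, 0.0]
ft_force: [-1.3, -0.1, 5.4]
grip_width: 0.0498
gripper_force: 30.0
```

The spacer is seated, with the force up about 7 N. I'll release, lift away and check.

```bash
python3 -m inch '0 0 0 0 .2;0 0 0 0 .6;0 0 0 0 .9;0 0 0 0 .9;0 0 0 0 .9;0 0 0 0 .9;0 0 0 0 .9;0 0 .02 0 .9;0 0 .03 0 .9;0 0 .035 0 .9;0 0 .035 0 .9;0 0 .03 0 .9;0 0 0 0 .9;0 0 0 0 .9;0 0 0 0 .9'
python3 - <<'E'
from h import *
im,d,cp=grab('wrist'); cv2.imwrite('pics/w7.png',cv2.cvtColor(im,cv2.COLOR_RGB2BGR))
P=cloud(d,cp); print(plate(P,(.5795,-.038),.094)[:2])
r=np.hypot(P[...,0]-.579,P[...,1]+.038)
m=(r<.05)&(abs(P[...,2]-.122)<.006); print('boss z',np.median(P[m][:,2]))
q=P[(r>.03)&(r<.041)&(P[...,2]>.09)&(P[...,2]<.105)]; A=np.c_[q[:,:2]-q[:,:2].mean(0),np.ones(len(q))]; print('spacer steel',np.linalg.lstsq(A,q[:,2],rcond=None)[0],len(q))
q=P[(r>.045)&(r<.05)&(P[...,2]>.062)&(P[...,2]<.08)]; A=np.c_[q[:,:2]-q[:,:2].mean(0),np.ones(len(q))]; print('cutter steel',np.linalg.lstsq(A,q[:,2],rcond=None)[0],len(q))
for z in(.07,.098):
    q=P[(r>.056)&(r<.062)&(abs(P[...,2]-z)<.003)]; print('tab',z,len(q), np.degrees(np.arctan2(*(q[:,:2].mean(0)-[.579,-.038])[::-1])))
E
```

```text
clock: 22.9
eef_pos: [0.5788, -0.0385, 0.2174]
eef_rot: [-0.0, 0.62, 0.785, -0.0]
ft_force: [0.2, -0.7, -0.5]
grip_width: 0.0856
gripper_force: 0.0
(((580.2197875976562, -37.20301818847656), (49.98493576049805, 50.20735549926758), 13.2606840133667), 1493)
boss z 0.121726717143463
spacer steel [0.00048824 0.00127899 0.09789776] 1381
cutter steel [-0.00056043 -0.00291622  0.06969917] 392
tab 0.07 51 -76.90257291108739
tab 0.098 81 101.90690129883704
```

View pics/w7.png

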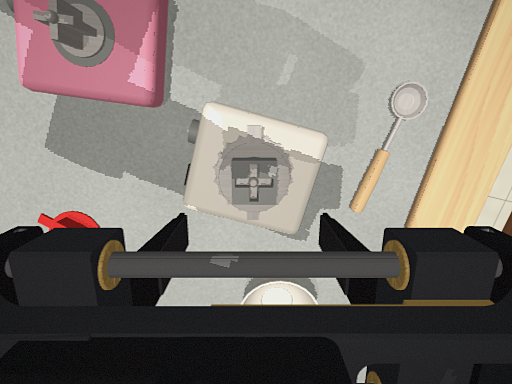

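The picture shows both plates on the spindle at (254,183). The tabs are opposite, at (255,130) and (250,213), measuring 102° and -77°. The heights are right (spacer steel at 0.098, cutter steel at 0.070), both plates are level, and the gripper is clear.

```bash
python3 -c "
from bench import job; print(job.job_done())"
```

```text
the job is handed in; nothing more can be done
None
```

Both plates are fitted on the white base's spindle and the job is handed in: the cutter disc is home on the flange and the spacer is fully down on it with its tab opposite (179° apart), all released at about 23 s of the 72 s allowed; the hand-in returned no verdict.

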